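Find the housing that takes the go gauge

TASK

Only one of the three bearing housings on the fixture plate is bored to size all the way down: find it with the go plug gauge, the middle one in the wooden block, lowering the gauge into the bores by hand pressure only, never forcing or dropping it. Leave the gauge standing in the bore that takes it right up to its collar, that housing staying on the plate ready for the measuring arm, and set the two that refuse it gently in the grey tray, flat on their bases. Leave the other two gauges and the loose screw alone.

Things in the scene. Friction and masses are not known exactly. Their poses are not given: they have to be found in the camera images.
- gauge: Go plug gauge, middle one in the block, standing nose down. Steel nose 24 mm across, 40 long, end bevelled 1.5 mm; collar 32 across at z = 40 to 45; hexagonal aluminium handle at z = 45 to 110, 20 across flats that face +y and -y. About 0.2 kg. Origin: centre of the nose's end; z towards the handle. Pushing it on a housing with more than 40 N is forcing it.
- stand: Fixed wooden block, 210 mm (x) by 66 (y) by 50 high, with three blind holes 44 deep, 70 apart along x, each 3 wider than the gauge in it. The go gauge's hole is at the centre; its collar rests on the block's top. Origin: centre of the underside.
- tray: Fixed open tray for rejects: grey plastic with a black rubber mat, outside 290 mm (x) by 130 (y) by 20 high, walls and floor 5 thick: two housings fit in it end to end along x, about 130 mm apart. Origin: centre of the underside; the inner floor is 5 mm above it.
- plate: Fixed aluminium fixture plate with a grid of holes, 250 mm (x) by 430 mm (y), 15 mm thick, on which the three housings stand in a row along y; two steel posts 30 mm high at its far edge (108 mm along +x, 67.5 mm either side). Origin: centre of the underside.
- casting_a: Aluminium bearing housing, 112 long (x) over two ears 10 thick, 32 wide; round boss 50 across, 45 high, with an upright 25.2 bore, open on top. 0.3 kg, loose. Grip the boss across y, above the ears. One of three that look alike: one bore keeps its size to the bottom, two narrow to 20 further down. Origin: centre of underside, on the bore's axis; bore mouth at z = 45. z up. All mm.
- casting_b: Aluminium bearing housing, 112 long (x) over two ears 10 thick, 32 wide; round boss 50 across, 45 high, with an upright 25.2 bore, open on top. 0.3 kg, loose. Grip the boss across y, above the ears. One of three that look alike: one bore keeps its size to the bottom, two narrow to 20 further down. Origin: centre of underside, on the bore's axis; bore mouth at z = 45. z up. All mm.
- casting_c: Aluminium bearing housing, 112 long (x) over two ears 10 thick, 32 wide; round boss 50 across, 45 high, with an upright 25.2 bore, open on top. 0.3 kg, loose. Grip the boss across y, above the ears. One of three that look alike: one bore keeps its size to the bottom, two narrow to 20 further down. Origin: centre of underside, on the bore's axis; bore mouth at z = 45. z up. All mm.
- gauge_small: Another plug gauge (16 mm nose, 24 mm collar, same handle) in the block, 70 mm along -x from the go gauge; not for this job. Origin: nose end.
- gauge_large: Another plug gauge (30 mm nose, 38 mm collar, same handle) in the block, 70 mm along +x from the go gauge; not for this job. Origin: nose end.
- screw: A dark cap screw standing on its head on the fixture plate between two housings, near the plate's edge on the robot's side, head 18 mm in diameter, 46 mm tall. Origin: centre of its underside.
Mind the look-alikes: they are no part of the job. Leave any purple look-alike of the casting_a alone.

How it is judged:
By the outcome, as a careful person would: the job done as asked, in the order asked, and still so for the second after the job is handed in, with the robot touching nothing.
It also fails if it takes over 72 s, if anything falls off the work surface, if the arm or the gripper's body presses on something with over 40 N, if the wrist force passes 120 N, or if a joint passes its speed limit or range.

ROBOT

A 7-joint arm with a two-finger parallel gripper is mounted at the origin on the work surface. World frame = base frame: x ahead of the robot, y to its left, z up, the work surface at z = 0. Lengths are in m, angles in rad, forces in N, time in s.
With the tool pointing down it reaches from about 0.35 to 0.9 m from the base axis. Payload 7.2 kg.
Tool frame: the origin (TCP) lies where the fingers leave the gripper's body, on its centre line; the fingertips stand 80 mm ahead of it and the grasp point (between the pads) lies 61 mm ahead of it (tip_reach is the distance from the TCP to the fingertips, in m); z points along the fingers, y is the line along which they close (so a half turn about z gives the same grasp; the last joint's range is limited). The gripper opens to 88 mm and grips with 3 to 60 N. Pads are 20 mm wide; open, the fingers measure 115 mm over their backs; the gripper's body (75 mm by 178 mm) begins 61 mm behind the grasp point.
Start: joints at [1.1, 0.411, -0.013, 1.596, 0.006, 1.134, -0.082], TCP at [0.245, -0.575, 0.303] pointing down, gripper open.
Joint ranges: [-2.95, 2.95], [-0.29, 1.99], [-1.47, 1.44], [0.14, 2.54], [-1.03, 4.17], [0.13, 1.85], [-2.86, 2.86]. Speed limits (rad/s): [2.39, 2.39, 3.01, 3.01, 3.14, 3.14, 3.14].

INTERFACE

Orientations are given as a rotation vector (axis times angle).
In Python, from workcell import state, snapshot, sign_off, tip_reach gives the robot as it stands.
- The arm moves only by the tool send_rows, never from a script. Its arguments are lists of equal length, an entry for each row: "linear": the shift along the tool's x, y, z in cm, a list of three; "turn": the turn about the tool's z in rad; "claw": the closure in counts, from 0 (fully open) to 255 (shut). In form: {"linear": [[tx, ty, tz], ...], "turn": [turn, ...], "claw": [claw, ...]}. A call has 1 to 8 rows; each row is the pose to reach, as a shift and turn from the pose commanded when the call began, along the tool's axes at that moment; what a row does not reach only later rows make up. A row lasts 1/8 s, in which the tool goes at most 62.5 mm and 10.7 degrees, less where a joint would pass 70% of its speed; a pose out of reach is approached as far as the arm can. A call with a gripper value outside its range is refused whole. The fingers move at their own pace and stop on an object; "squeeze" is the grip in N (left out, the last holds). Time passes only in rows, so rows that repeat a pose let the fingers close. It gives the time, the measured TCP pose, the force, the opening and the grip force at its end, in the units of the state.
- state(): the state, without advancing time (a new reading comes with each control period).
- snapshot(name): name is "scene" or "top" or "wrist"; returns a dict with "img" (384x512x3 uint8, red, green, blue), "fx", "fy", "cx", "cy" (pixels), "dist" ([k1, k2, p1, p2, k3] as OpenCV has them; the pictures are not rectified), "R" (3x3) and "t" (3): a world point X has camera coordinates R X + t; the wrist camera has in their place "tool_from_camera" (4x4, takes a point from camera to tool coordinates, whose origin is the TCP and whose axes are the flange's). Camera axes: x right, y down, z forward; pixel columns grow to the right and rows downward; lengths in m; the calibration is good to about 2 mm. A picture is of the moment at which its call begins: read the wrist's pose just before it. There is no depth.
- sign_off(): hands the job in; it is judged then, once.
The state is a dict: "clock": time; "joints": joint angles; "joint_vel": joint speeds; "tau": joint torques, N m; "ee_pos": TCP position; "eef_rot": TCP orientation; "wrist_force": force on the tool from outside, world axes, zero at the start; "ft_torque": the same for the moment, N m; "grip_width": finger opening in m; "gripper_force": force on a finger pad.
Only numpy, scipy, OpenCV 4.12 (cv2) and the standard library are available. Lean on these libraries where they do the work, as an engineer would, in place of code of your own. Each camera call takes 0.05 s, during which the arm holds its last target. There are 200 camera calls.

## Working session

There is one attempt and no reset: what is moved stays moved. The work goes in short steps, Python scripts to look and compute and a tool call to move; the robot and the scene stay as the last step left them, time stands still between calls to the robot, and variables do not carry over. Pictures are saved under pics/ and viewed, at most 10 in all, crops included, and the job is handed in when it is done.

Besides the shell and the picture viewer there is one more tool, called as a command line: name --pt "numbers of a row" for each row, then --argument value for the rest. send_rows: Moves the arm, as the interface text tells. Its arguments: {"type":"object","properties":{"linear":{"type":"array"},"turn":{"type":"array"},"claw":{"type":"array"},"squeeze":{"type":"number"}},"required":["linear","turn","claw"]}

```bash
mkdir -p pics; ls; cat > h.py <<'E'
import numpy as np, cv2
from workcell import state, snapshot, sign_off, tip_reach
from scipy.spatial.transform import Rotation as Ro
def cam(s,st=None):
    K=np.array([[s['fx'],0,s['cx']],[0,s['fy'],s['cy']],[0,0,1.]])
    if 'R' in s: R=np.array(s['R']);t=np.array(s['t'])
    else:
        T=np.eye(4);T[:3,:3]=Ro.from_rotvec(st['eef_rot']).as_matrix();T[:3,3]=st['ee_pos']
        M=np.linalg.inv(T@np.array(s['tool_from_camera']));R=M[:3,:3];t=M[:3,3]
    return K,np.array(s['dist'],float),R,t
def ray(c,px,z):
    K,d,R,t=c
    u=cv2.undistortPoints(np.array(px,float).reshape(-1,1,2),K,d).reshape(-1,2)
    D=np.c_[u,np.ones(len(u))]@R; o=-R.T@t
    return o+D*((z-o[2])/D[:,2])[:,None]
def proj(c,X):
    K,d,R,t=c
    return cv2.projectPoints(np.array(X,float).reshape(-1,1,3),cv2.Rodrigues(R)[0],t,K,d)[0].reshape(-1,2)
def save(n,im): cv2.imwrite('pics/'+n+'.png',cv2.cvtColor(im,cv2.COLOR_RGB2BGR))
E
python3 - <<'E'
from h import *
import pickle
st=state();print(st, tip_reach)
S={n:snapshot(n) for n in('scene','top')}
pickle.dump(S,open('s.pkl','wb'))
for n in S:
    s=S[n];print(n,s['fx'],s['dist'],s['R'],s['t']);
save('both',cv2.resize(S['top']['img'],(800,600)))
save('scene',cv2.resize(S['scene']['img'],(800,600)))
E
```

```text
pics
{'clock': 0.0, 'joints': array([ 1.09984114,  0.41190213, -0.01270063,  1.59703608,  0.00564422,
        1.13431974, -0.08221512]), 'joint_vel': array([-0.00109933,  0.0026402 ,  0.00034621, -0.00049964,  0.00101402,
       -0.00116954, -0.000364  ]), 'tau': array([-1.44541214e-04, -5.87955630e+01,  6.41576797e-01, -2.91070104e+01,
       -5.38382947e-02,  1.85020227e-02,  1.53496508e-04]), 'ee_pos': array([ 0.2447749 , -0.57465947,  0.30181094]), 'eef_rot': array([-3.07657590e+00, -6.28094947e-01,  7.55920811e-04]), 'wrist_force': array([-0.40521366,  0.10730607,  0.51190732]), 'ft_torque': array([ 0.00834636, -0.00327963,  0.01048469]), 'gripper_force': 0.0, 'grip_width': 0.08773626077874766} 0.08
scene 396.07436064608936 [0.00865841 0.         0.         0.         0.        ] [[ 0.54786534  0.83656375 -0.00215734]
 [ 0.63589045 -0.41811735 -0.64870734]
 [-0.54358707  0.35403244 -0.76103491]] [-0.26106404 -0.27812768  1.35310956]
top 371.05093277840285 [-0.0643629  0.         0.         0.         0.       ] [[ 0.01081886 -0.99988563  0.01056762]
 [-0.99527437 -0.01178764 -0.09638451]
 [ 0.09649805 -0.00947492 -0.99528808]] [-0.00636045  0.47015638  1.13811868]
```

View pics/both.png

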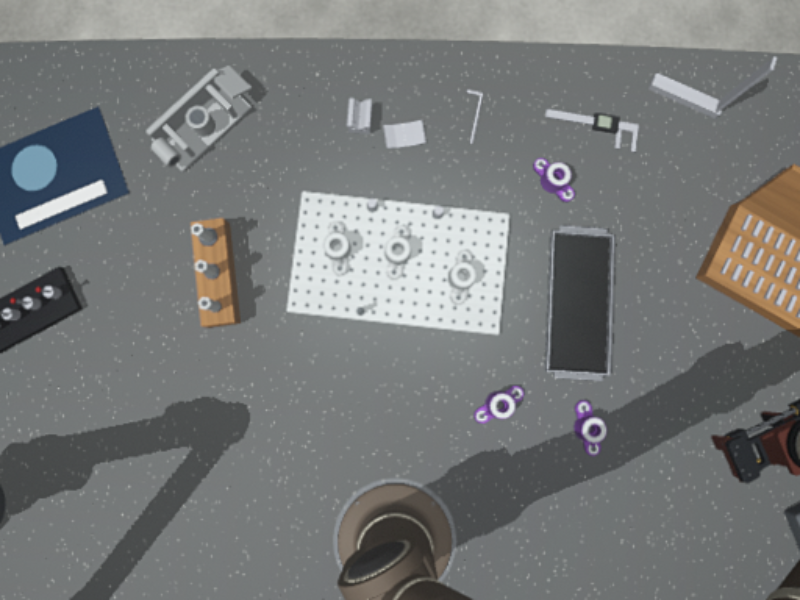

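View pics/scene.png

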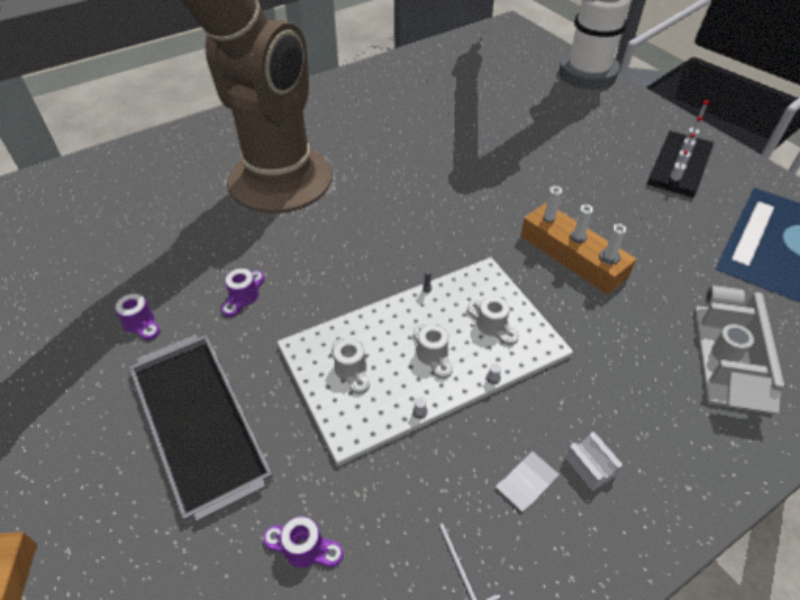

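The top view (800-px scale) shows three gauges in the wooden block at (202,231), (205,267) and (208,304). The housings on the plate are at (337,243), (398,248) and (463,273), with the screw at (362,310). The tray is at (580,303), and three purple look-alikes stand off the plate at (558,175), (502,405) and (593,430).

What could be mistaken for the go gauge: the two end gauges at (202,231) and (208,304), and the grey cylinders at (30,300). I choose the middle one at (205,267). For the housings I take the three on the plate.

```bash
cat > m.py <<'E'
from h import *
import pickle
S=pickle.load(open('s.pkl','rb'));im=S['top']['img'];c=cam(S['top'])
hsv=cv2.cvtColor(im,cv2.COLOR_RGB2HSV)
def big(m,roi):
    x0,y0,x1,y1=roi;z=np.zeros_like(m);z[y0:y1,x0:x1]=m[y0:y1,x0:x1]
    k=cv2.findContours(z,0,2)[0];return max(k,key=cv2.contourArea)
def rect(m,roi,z,n):
    k=big(m,roi);b=cv2.boxPoints(cv2.minAreaRect(cv2.convexHull(k)))
    P=ray(c,b,z);print(n,'ctr',P.mean(0).round(4),'sides',np.linalg.norm(P[0]-P[1]).round(3),np.linalg.norm(P[1]-P[2]).round(3))
    e=[P[1]-P[0],P[2]-P[1]];e=max(e,key=np.linalg.norm);print('  yaw long deg',np.degrees(np.arctan2(e[1],e[0])).round(1))
rect(cv2.inRange(hsv,(0,0,170),(180,60,255)),(170,110,340,225),.015,'plate')
rect(cv2.inRange(hsv,(5,90,60),(25,255,255)),(110,130,165,220),.04,'stand')
rect(cv2.inRange(hsv,(0,0,0),(180,255,45)),(345,140,400,245),.005,'mat')
g=lambda u,v:(u*.64,v*.64)
for n,p,z in [('g-',(208,304),.12),('g',(205,267),.12),('g+',(202,231),.12),('A',(337,243),.06),('B',(398,248),.06),('C',(463,273),.06),('screw',(361,311),.04)]:
    print(n,ray(c,g(*p),z).round(3))
a=cv2.resize(im[130:215,110:310],(800,340),interpolation=cv2.INTER_CUBIC)
save('crop',a)
E
python3 m.py
```

```text
plate ctr [ 0.5558 -0.0034  0.015 ] sides 0.253 0.44
  yaw long deg -95.6
stand ctr [0.5267 0.3661 0.04  ] sides 0.075 0.214
  yaw long deg -170.8
mat ctr [ 0.3391 -0.4242  0.005 ] sides 0.0 0.003
  yaw long deg 90.3
g- [[0.455 0.347 0.12 ]]
g [[0.523 0.356 0.12 ]]
g+ [[0.591 0.365 0.12 ]]
A [[0.583 0.118 0.06 ]]
B [[ 0.575 -0.002  0.06 ]]
C [[ 0.527 -0.129  0.06 ]]
screw [[0.452 0.07  0.04 ]]
```

View pics/crop.png

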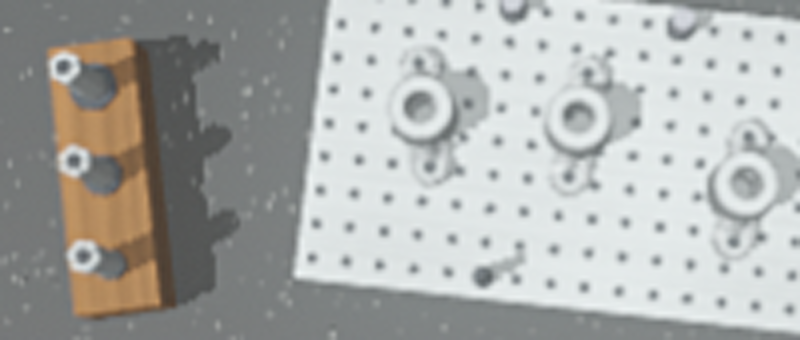

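The crop confirms the middle gauge at (73,161), between its neighbours at (64,67) and (83,256). The bores are at (420,104), (578,117) and (746,184), and the screw is at (484,275).

```bash
cat >> h.py <<'E'
def go(x,y,z,yaw,st=None):
    "shift in tool cm and turn, to put TCP at xyz with tool x at yaw deg (mod 180)"
    st=st or state();M=Ro.from_rotvec(st['eef_rot']).as_matrix()
    d=M.T@(np.array([x,y,z])-st['ee_pos'])*100
    y0=np.degrees(np.arctan2(M[1,0],M[0,0]))
    t=(y0-yaw+90)%180-90
    return 'shift',d.round(2),'turn',round(np.radians(t),3),'yaw0',y0.round(1),'tilt',np.degrees(np.arccos(-M[2,2])).round(2)
E
cat > m2.py <<'E'
from h import *
import pickle
S=pickle.load(open('s.pkl','rb'));c=cam(S['top'])
f=lambda p:(110+p[0]/4-.4,130+p[1]/4-.4)
for n,b,u,d in [('A',(420,104),(418,60),(432,163)),('B',(578,117),(590,70),(570,175)),('C',(746,184),(750,137),(735,240))]:
    e=ray(c,[f(u),f(d)],.025);v=e[0]-e[1]
    print(n,ray(c,f(b),.06).round(4),np.linalg.norm(v).round(3),np.degrees(np.arctan2(v[1],v[0])).round(1))
print(snapshot('wrist')['tool_from_camera'].__repr__())
print(go(.46,0,.30,0))
hsv=cv2.cvtColor(S['top']['img'],cv2.COLOR_RGB2HSV)
m=cv2.inRange(hsv,(0,0,0),(180,255,50));m[:, :350]=0;m[:,395:]=0;m[:140]=0;m[245:]=0
P=cv2.findContours(m,0,2)[0];k=max(P,key=cv2.contourArea);b=cv2.boxPoints(cv2.minAreaRect(k));print(b.round(),ray(c,b,.005).round(3),ray(c,b,.005).mean(0))
E
python3 m2.py
```

```text
A [[0.5828 0.1213 0.06  ]] 0.083 8.9
B [[5.742e-01 3.000e-04 6.000e-02]] 0.085 -10.0
C [[ 0.5241 -0.1283  0.06  ]] 0.083 -8.2
array([[ 6.36795682e-04, -9.53748351e-01, -3.00605517e-01,
         8.32779233e-02],
       [ 9.99999797e-01,  6.10888423e-04,  1.80175422e-04,
        -1.13268034e-03],
       [ 1.17944184e-05, -3.00605571e-01,  9.53748547e-01,
        -8.18452385e-02],
       [ 0.00000000e+00,  0.00000000e+00,  0.00000000e+00,
         1.00000000e+00]])
('shift', array([ 42.32, -44.44,   0.25]), 'turn', np.float64(0.403), 'yaw0', np.float64(23.1), 'tilt', np.float64(0.07))
[[387. 237.]
 [387. 237.]
 [380. 237.]
 [380. 237.]] [[ 0.339 -0.426  0.005]
 [ 0.339 -0.426  0.005]
 [ 0.339 -0.403  0.005]
 [ 0.339 -0.403  0.005]] [ 0.33900924 -0.4144782   0.005     ]
```

send_rows --pt "50 -41 -3" --pt "50 -41 -3" --pt "50 -41 -3" --pt "50 -41 -3" --pt "50 -41 -3" --pt "50 -41 -3" --pt "50 -41 -3" --pt "50 -41 -3" --turn '[0.4,0.4,0.4,0.4,0.4,0.4,0.4,0.4]' --claw '[0,0,0,0,0,0,0,0]'

```text
clock: 1.15
ee_pos: [0.4759, -0.1319, 0.3259]
eef_rot: [3.141, 0.004, 0.001]
wrist_force: [2.4, 0.2, 0.2]
grip_width: 0.0881
gripper_force: 0.0
```

```bash
python3 -c "
from h import *
print(state()['joints'],go(.55,0,.33,0))"
```

```text
[ 0.38183744  0.17926011 -0.23931133  1.86272974  0.04753876  1.10466667
 -1.44343084] ('shift', array([  7.44, -13.18,  -0.41]), 'turn', np.float64(0.003), 'yaw0', np.float64(0.1), 'tilt', np.float64(0.03))
```

send_rows --pt "7 -13 0" --pt "7 -13 0" --pt "7 -13 0" --pt "7 -13 0" --pt "7 -13 0" --turn '[0,0,0,0,0]' --claw '[0,0,0,0,0]'

```text
clock: 1.78
ee_pos: [0.5445, -0.005, 0.3255]
eef_rot: [3.141, 0.002, -0.001]
wrist_force: [0.7, 0.4, -0.3]
grip_width: 0.0876
gripper_force: 0.0
```

```bash
python3 - <<'E'
from h import *
import pickle
st=state();s=snapshot('wrist');pickle.dump((st,s),open('w1.pkl','wb'));print(st['ee_pos'],np.abs(st['joint_vel']).max(),s['fx'])
save('w1',cv2.resize(s['img'],(800,600)))
E
```

```text
[ 0.54452064 -0.00497243  0.32546344] 0.01286293943790286 303.2365581643374
```

View pics/w1.png

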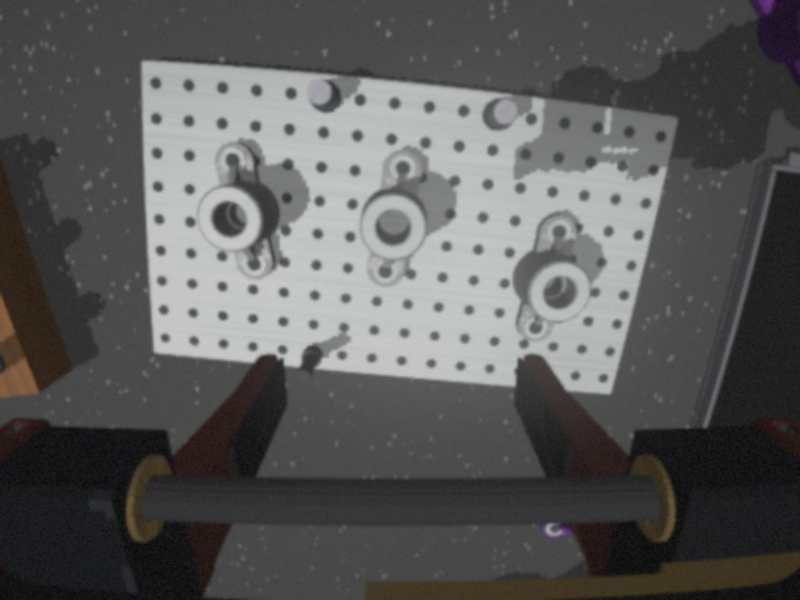

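The wrist view shows the bores at (231,217), (393,224) and (560,290). The left and right bores show a step inside, while the middle one (B) looks plain to the bottom. I'll try B first, and refine the centres here.

```bash
cat > bore.py <<'E'
from h import *
from scipy.optimize import least_squares
def circ(P):
    f=lambda q:np.hypot(P[:,0]-q[0],P[:,1]-q[1])-q[2]
    r=least_squares(f,[*P[:,:2].mean(0),.012],loss='soft_l1',f_scale=.0005);return r.x,np.std(f(r.x))
def bore(c,im,px,z=.06,rm=.022,rl=.006):
    "bore mouth circle: largest brightness rise along rays out from a first centre, on plane z"
    g=cv2.GaussianBlur(cv2.cvtColor(im,cv2.COLOR_RGB2GRAY),(3,3),0).astype(np.float32)
    X0=ray(c,px,z)[0]
    for k in range(3):
        pts=[];r=np.arange(rl,rm,.0003)
        for a in np.arange(0,2*np.pi,.1):
            L=np.c_[X0[0]+r*np.cos(a),X0[1]+r*np.sin(a),0*r+z]
            p=proj(c,L).astype(np.float32)
            v=cv2.remap(g,p[None,:,0],p[None,:,1],1)[0]
            j=np.argmax(np.gradient(np.convolve(v,np.ones(5)/5,'same'))[4:-4])+4
            pts.append(L[j])
        q,s=circ(np.array(pts));X0=np.array([q[0],q[1],z])
    return q.round(4),round(float(s),4)
E
python3 - <<'E'
from bore import *
import pickle
st,s=pickle.load(open('w1.pkl','rb'));c=cam(s,st);
for n,p in [('A',(231,217)),('B',(393,224)),('C',(560,290))]:
    p=np.array(p)*.64-.2
    print(n,bore(c,s['img'],p,rm=.018))
f=lambda p:(p[0]*.64-.2,p[1]*.64-.2)
for n,u,d in [('A',(233,160),(256,264)),('B',(403,168),(386,271)),('C',(559,231),(535,327))]:
    e=ray(c,[f(u),f(d)],.025);v=e[0]-e[1];print(n,'ears mid',e.mean(0).round(4),np.linalg.norm(v).round(3),np.degrees(np.arctan2(v[1],v[0])).round(1))
print(go(.51,.356,.33,8))
E
```

```text
A (array([0.5811, 0.1224, 0.0131]), 0.0002)
B (array([0.5748, 0.0016, 0.0132]), 0.0002)
C (array([ 0.5252, -0.1271,  0.0131]), 0.0002)
A ears mid [0.5808 0.1217 0.025 ] 0.085 7.9
B ears mid [0.5743 0.0008 0.025 ] 0.084 -9.4
C ears mid [ 0.5252 -0.1274  0.025 ] 0.085 -8.6
('shift', array([ -3.43, -36.13,  -0.47]), 'turn', np.float64(-0.139), 'yaw0', np.float64(0.0), 'tilt', np.float64(0.06))
```

send_rows --pt "-5 -36 0" --pt "-5 -36 0" --pt "-5 -36 0" --pt "-5 -36 0" --pt "-5 -36 0" --pt "-5 -36 0" --pt "-5 -36 0" --pt "-5 -36 0" --turn '[-0.14,-0.14,-0.14,-0.14,-0.14,-0.14,-0.14,-0.14]' --claw '[70,70,70,70,70,70,70,70]'

```text
clock: 2.82
ee_pos: [0.4948, 0.3544, 0.3255]
eef_rot: [3.132, 0.221, 0.0]
wrist_force: [0.6, -1.2, 0.3]
grip_width: 0.0637
gripper_force: 0.0
```

```bash
python3 - <<'E'
from h import *
import pickle
st=state();s=snapshot('wrist');pickle.dump((st,s),open('w2.pkl','wb'));print(st['ee_pos'],st['joints'],np.abs(st['joint_vel']).max(),st['grip_width'])
c=cam(s,st);print(proj(c,[.523,.356,.12]))
save('w2',cv2.resize(s['img'],(800,600)))
E
```

```text
[0.49478952 0.35444486 0.32554948] [-0.3513466   0.41008927 -0.48034304  1.5834828   0.2004298   1.19792455
 -2.30100924] 0.022334890876449118 0.06367855678990335
[[259.37980826 157.05316269]]
```

View pics/w2.png

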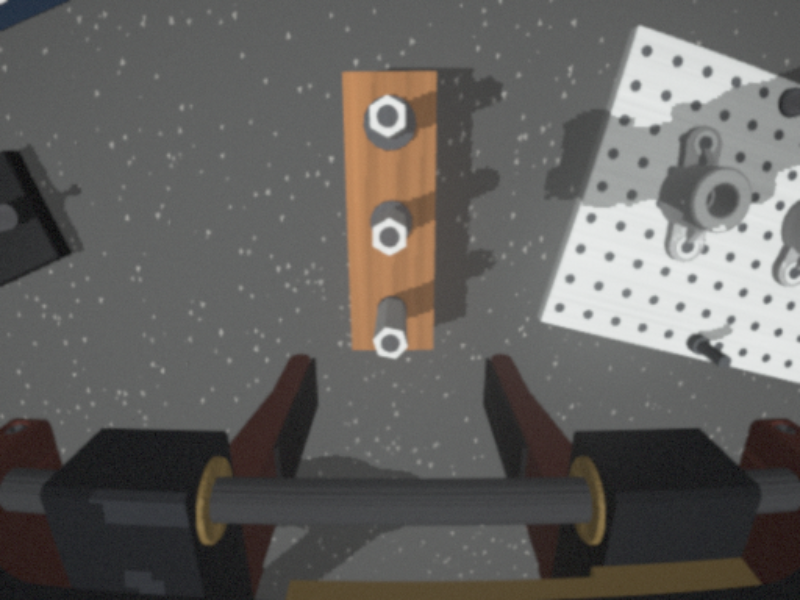

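The wrist view shows the go gauge's hex top at (389,236), flats left and right, between the large one at (387,117) and the small one at (390,343).

```bash
python3 - <<'E'
from h import *
import pickle
st,s=pickle.load(open('w2.pkl','rb'));c=cam(s,st)
hsv=cv2.cvtColor(s['img'],cv2.COLOR_RGB2HSV)
m=cv2.inRange(hsv,(0,0,150),(180,70,255))
P=[]
for n,p in [('L',(387,117)),('G',(389,236)),('S',(390,343))]:
    x,y=(np.array(p)*.64).astype(int);z=m*0;z[y-14:y+15,x-14:x+15]=m[y-14:y+15,x-14:x+15]
    k=max(cv2.findContours(z,0,2)[0],key=cv2.contourArea);(u,v),r=cv2.minEnclosingCircle(k)
    b=cv2.moments(cv2.convexHull(k));u,v=b['m10']/b['m00'],b['m01']/b['m00']
    X=ray(c,(u,v),.12)[0];P.append(X);q=ray(c,cv2.convexHull(k).reshape(-1,2),.12);print(n,u,v,X.round(4),np.ptp(q@Ro.from_euler('z',8,degrees=True).as_matrix(),0).round(4))
d=P[0]-P[2];yaw=np.degrees(np.arctan2(d[1],d[0]));print(np.linalg.norm(d),yaw)
g=P[1]
print(go(g[0],g[1],.09+.061+.05,yaw,st),go(g[0],g[1],.09+.061,yaw,st))
E
```

```text
L 247.22927328556807 73.82838621630842 [0.5963 0.3777 0.12  ] [0.0223 0.0214 0.    ]
G 248.7734151329243 151.13047034764824 [0.5272 0.3668 0.12  ] [0.0231 0.0211 0.    ]
S 249.36746987951807 219.07931726907628 [0.4581 0.3569 0.12  ] [0.0221 0.0225 0.    ]
0.13980085239643802 8.54850225581094
('shift', array([ 3.39, -0.79, 12.45]), 'turn', np.float64(-0.008), 'yaw0', np.float64(8.1), 'tilt', np.float64(0.08)) ('shift', array([ 3.39, -0.8 , 17.45]), 'turn', np.float64(-0.008), 'yaw0', np.float64(8.1), 'tilt', np.float64(0.08))
```

send_rows --pt "3.4 -0.8 5" --pt "3.4 -0.8 10" --pt "3.4 -0.8 14" --pt "3.4 -0.8 17.4" --pt "3.4 -0.8 17.4" --pt "3.4 -0.8 17.4" --turn '[-0.01,-0.01,-0.01,-0.01,-0.01,-0.01]' --claw '[70,70,70,70,70,70]'

```text
clock: 3.62
ee_pos: [0.5277, 0.3683, 0.1533]
eef_rot: [-3.132, -0.237, -0.003]
wrist_force: [0.7, 1.4, 0.7]
grip_width: 0.0637
gripper_force: 0.0
```

```bash
python3 - <<'E'
from h import *
import pickle
st=state();s=snapshot('wrist');pickle.dump((st,s),open('w3.pkl','wb'));print(st['ee_pos'],go(.5272,.3668,.151,8.5))
save('w3',cv2.resize(s['img'],(640,480)))
E
```

```text
[0.527714   0.36832767 0.15330928] ('shift', array([-0.09,  0.19,  0.28]), 'turn', np.float64(0.003), 'yaw0', np.float64(8.7), 'tilt', np.float64(0.16))
```

View pics/w3.png

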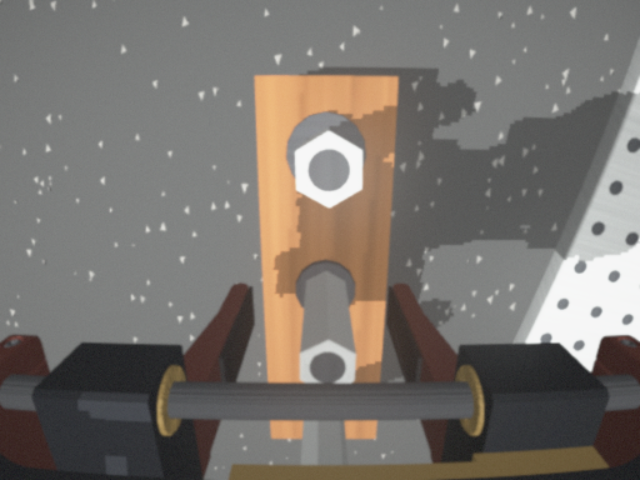

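The go gauge's top at (328,366) stands centred between the open fingers. I close on it.

send_rows --pt "0 0.1 0.2" --pt "0 0.1 0.2" --pt "0 0.1 0.2" --pt "0 0.1 0.2" --pt "0 0.1 0.2" --pt "0 0.1 0.2" --turn '[0,0,0,0,0,0]' --claw '[255,255,255,255,255,255]' --squeeze 30

```text
clock: 4.42
ee_pos: [0.5268, 0.3677, 0.1497]
eef_rot: [3.132, 0.239, -0.0]
wrist_force: [0.6, -2.1, 1.3]
grip_width: 0.0194
gripper_force: 30.0
```

```bash
cat > grip.py <<'E'
from h import *
def hexin(st,s,ztool=.031,roi=(235,265,290,330)):
    "hex top centre in tool coords (x,y) mm, on plane tool z"
    c=cam(s,st);hsv=cv2.cvtColor(s['img'],cv2.COLOR_RGB2HSV);m=cv2.inRange(hsv,(0,0,150),(180,70,255))
    x0,y0,x1,y1=roi;z=m*0;z[y0:y1,x0:x1]=m[y0:y1,x0:x1]
    k=max(cv2.findContours(z,0,2)[0],key=cv2.contourArea);h=cv2.convexHull(k);b=cv2.moments(h)
    zw=st['ee_pos'][2]-ztool
    M=Ro.from_rotvec(st['eef_rot']).as_matrix()
    f=lambda p:(ray(c,p,zw)-st['ee_pos'])@M*1000
    return f((b['m10']/b['m00'],b['m01']/b['m00'])).round(2),np.ptp(f(h.reshape(-1,2)),0).round(1)
E
python3 - <<'E'
from grip import *
import pickle
st=state();s=snapshot('wrist');pickle.dump((st,s),open('w4.pkl','wb'));print(st['ee_pos'],st['grip_width'],st['gripper_force'],st['wrist_force'],np.degrees(st['joints'][6]))
print(hexin(st,s,st['ee_pos'][2]-.12))
print(go(.5748,.0016,.24,-9.4))
E
```

```text
[0.52676165 0.36767848 0.14971405] 0.019404773457599785 29.993749319692142 [ 0.58722066 -2.06777085  1.2958926 ] -135.088016925839
(array([[ 2.76, -0.91, 29.71]]), array([16., 19.,  0.]))
('shift', array([-0.82, 36.92, -9.01]), 'turn', np.float64(0.317), 'yaw0', np.float64(8.7), 'tilt', np.float64(0.04))
```

send_rows --pt "0 0 -3" --pt "0 0 -7" --pt "-0.8 37 -9" --pt "-0.8 37 -9" --pt "-0.8 37 -9" --pt "-0.8 37 -9" --pt "-0.8 37 -9" --pt "-0.8 37 -9" --turn '[0,0,0.32,0.32,0.32,0.32,0.32,0.32]' --claw '[255,255,255,255,255,255,255,255]'

```text
clock: 5.48
ee_pos: [0.575, -0.0009, 0.2397]
eef_rot: [-3.13, 0.263, -0.0]
wrist_force: [0.8, 0.1, -2.5]
grip_width: 0.0197
gripper_force: 30.0
```

```bash
python3 -c "
from h import *
print(state()['wrist_force'],go(.5748,.0016,.215,-9.4))"
```

```text
[ 0.79572404  0.08779486 -2.47167079] ('shift', array([-0.06, -0.24,  2.47]), 'turn', np.float64(-0.003), 'yaw0', np.float64(-9.6), 'tilt', np.float64(0.01))
```

send_rows --pt "-0.05 -0.2 1.5" --pt "-0.05 -0.2 2.5" --pt "-0.05 -0.2 2.5" --pt "-0.05 -0.2 2.5" --turn '[0,0,0,0]' --claw '[255,255,255,255]'

```text
clock: 5.98
ee_pos: [0.575, 0.0047, 0.2148]
eef_rot: [-3.13, 0.259, 0.0]
wrist_force: [0.1, -0.2, -2.7]
grip_width: 0.0199
gripper_force: 30.0
```

```bash
python3 - <<'E'
from h import *
import pickle
st=state();s=snapshot('wrist');pickle.dump((st,s),open('w5.pkl','wb'));print(st['ee_pos'],np.degrees(np.linalg.norm(st['eef_rot'])))
c=cam(s,st);M=Ro.from_rotvec(st['eef_rot']).as_matrix()
for n,z in (('nose',.14),('bore',st['ee_pos'][2]-.06)):
    print(n,proj(c,(np.array([[0,0,z],[.012,0,z],[0,.012,z],[0,-.012,z]])@M.T+st['ee_pos'])).round(1).tolist())
x0,y0=160,130
save('w5',cv2.resize(s['img'][y0:y0+150,x0:x0+200],(800,600),interpolation=cv2.INTER_CUBIC))
E
```

```text
[0.57495543 0.00474745 0.2148215 ] 179.97402881951467
nose [[257.3, 208.1], [257.4, 193.5], [272.7, 208.1], [241.9, 208.1]]
bore [[257.3, 201.9], [257.3, 187.9], [271.8, 201.9], [242.7, 201.9]]
```

View pics/w5.png

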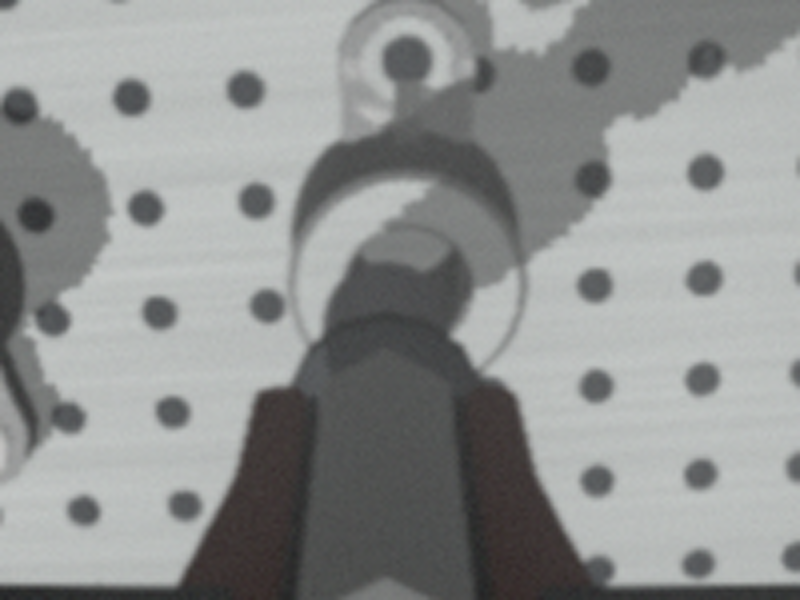

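The view shows the boss ring centred near (409,285) and the gauge axis at x≈388, so the gauge sits about 4 mm to the image left. The nose's front edge is at row ≈268. I quantify this from intensity profiles.

```bash
python3 - <<'E'
from bore import *
import pickle
st,s=pickle.load(open('w5.pkl','rb'));g=cv2.cvtColor(s['img'],cv2.COLOR_RGB2GRAY)
for x in (254,257,260,263): print('col',x,list(enumerate(g[183:222,x].tolist(),183))[::1] if x==257 else g[183:222,x].tolist())
for y in (200,204,208,216,225): print('row',y,g[y,228:290].tolist())
c=cam(s,st);M=Ro.from_rotvec(st['eef_rot']).as_matrix()
# outer rim of boss
for r,z in ((.012,.1385),(.0105,.14),(.016,.1),(.016,.095)):
    a=np.radians([90,60,30,0,-30,-60,-90]);print(r,z,proj(c,np.c_[r*np.cos(a),r*np.sin(a),0*a+z]@M.T+st['ee_pos']).round(1).tolist())
E
```

```text
col 254 [188, 188, 181, 177, 167, 144, 129, 126, 125, 124, 125, 122, 108, 87, 81, 82, 79, 82, 82, 80, 84, 83, 77, 81, 81, 69, 65, 64, 71, 71, 70, 70, 71, 70, 78, 79, 85, 88, 86]
col 257 [(183, 184), (184, 163), (185, 137), (186, 123), (187, 117), (188, 122), (189, 126), (190, 125), (191, 122), (192, 122), (193, 124), (194, 122), (195, 102), (196, 88), (197, 78), (198, 79), (199, 82), (200, 80), (201, 78), (202, 80), (203, 82), (204, 81), (205, 80), (206, 76), (207, 74), (208, 67), (209, 62), (210, 67), (211, 69), (212, 71), (213, 69), (214, 70), (215, 71), (216, 71), (217, 76), (218, 86), (219, 84), (220, 88), (221, 84)]
col 260 [154, 139, 123, 115, 118, 123, 125, 126, 120, 121, 124, 123, 115, 96, 81, 81, 81, 79, 78, 79, 81, 80, 78, 80, 78, 73, 64, 62, 66, 69, 66, 72, 72, 73, 74, 77, 80, 85, 84]
col 263 [128, 129, 124, 113, 118, 125, 125, 123, 122, 123, 126, 126, 123, 116, 95, 85, 79, 78, 77, 76, 81, 79, 77, 77, 79, 76, 69, 65, 66, 69, 64, 71, 73, 72, 67, 71, 74, 76, 82]
row 200 [188, 189, 184, 170, 149, 153, 171, 186, 190, 190, 188, 188, 189, 189, 185, 178, 154, 119, 93, 83, 81, 81,
[... 1091 characters left out ...]
88, 88, 83, 87, 85, 85, 84, 84, 84, 86, 84, 84, 87, 84, 85, 84, 85, 84, 86, 86, 86, 85, 84, 87, 87, 84, 89, 87, 84, 82, 80, 74, 73, 67, 71, 72, 69, 69, 70, 77, 84, 92, 95, 110, 135, 162, 178, 184, 187]
0.012 0.1385 [[272.8, 208.8], [270.9, 201.5], [265.2, 196.1], [257.4, 194.1], [249.5, 196.1], [243.8, 201.5], [241.9, 208.8]]
0.0105 0.14 [[270.8, 208.1], [269.1, 201.8], [264.2, 197.1], [257.4, 195.3], [250.5, 197.1], [245.6, 201.8], [243.9, 208.1]]
0.016 0.1 [[282.0, 229.5], [279.0, 218.1], [270.1, 209.7], [257.6, 206.5], [245.1, 209.6], [236.2, 218.1], [233.1, 229.4]]
0.016 0.095 [[282.6, 232.7], [279.6, 221.2], [270.5, 212.5], [257.7, 209.3], [244.9, 212.5], [235.7, 221.1], [232.6, 232.7]]
```

```bash
cat > arc.py <<'E'
from h import *
from scipy.optimize import least_squares
def arc(c,st,g,ctr,zt,r0,lo,hi,rise,amax=70):
    "fit circle of fixed radius in tool xy on plane tool z=zt, front arc, edge of given sign; mm"
    M=Ro.from_rotvec(st['eef_rot']).as_matrix();P=[]
    for a in np.radians(np.arange(-amax,amax+1,5)):
        r=np.arange(lo,hi,.0002);L=np.c_[ctr[0]+r*np.cos(a),ctr[1]+r*np.sin(a),0*r+zt]
        p=proj(c,L@M.T+st['ee_pos']).astype(np.float32);v=cv2.remap(g,p[None,:,0],p[None,:,1],1)[0]
        d=np.gradient(np.convolve(v,np.ones(5)/5,'same'))[4:-4]*rise;j=np.argmax(d)+4
        if d[j-4]>.8:P.append(L[j])
    P=np.array(P);f=lambda q:np.hypot(P[:,0]-q[0],P[:,1]-q[1])-r0
    q=least_squares(f,ctr,loss='soft_l1',f_scale=.0004).x
    return (q*1000).round(2),(np.std(f(q))*1000).round(2),len(P)
def both(st,s,bc=(0,0),nc=(-.001,-.001),zn=.1385):
    c=cam(s,st);g=cv2.cvtColor(s['img'],cv2.COLOR_RGB2GRAY).astype(np.float32)
    print('bore',arc(c,st,g,bc,st['ee_pos'][2]-.06,.0131,.009,.018,1))
    print('nose',arc(c,st,g,nc,zn,.012,.009,.0145,1,50))
E
python3 - <<'E'
from arc import *
import pickle
st,s=pickle.load(open('w5.pkl','rb'))
both(st,s,(.0,.004)); print(go(.5748,.0016,.2148,-9.4,st))
E
```

```text
bore (array([1.13, 3.57]), np.float64(0.56), 29)
nose (array([-0.49, -1.38]), np.float64(0.59), 19)
('shift', array([0.04, 0.31, 0.  ]), 'turn', np.float64(-0.001), 'yaw0', np.float64(-9.4), 'tilt', np.float64(0.03))
```

send_rows --pt "0.1 0.4 0.4" --pt "0.1 0.4 0.9" --pt "0.1 0.4 0.9" --turn '[0,0,0]' --claw '[255,255,255]'

```text
clock: 6.4
ee_pos: [0.575, -0.001, 0.2052]
eef_rot: [3.13, -0.263, -0.001]
wrist_force: [-0.8, -0.0, -1.6]
grip_width: 0.0198
gripper_force: 30.0
```

```bash
python3 - <<'E'
from arc import *
import pickle
st=state();s=snapshot('wrist');pickle.dump((st,s),open('w6.pkl','wb'));print(st['ee_pos'],st['joint_vel'].round(3),go(.5748,.0016,.2,-9.4))
both(st,s)
x0,y0=197,160
save('w6',cv2.resize(s['img'][y0:y0+75,x0:x0+100],(800,600),interpolation=cv2.INTER_CUBIC))
E
```

```text
[ 0.57495666 -0.00103258  0.20522185] [-0.001 -0.005 -0.004 -0.006 -0.003  0.006  0.002] ('shift', array([-0.07, -0.25,  0.55]), 'turn', np.float64(-0.003), 'yaw0', np.float64(-9.6), 'tilt', np.float64(0.03))
bore (array([ 0.15, -2.16]), np.float64(1.21), 29)
nose (array([-0.7, -0.7]), np.float64(0.57), 20)
```

View pics/w6.png

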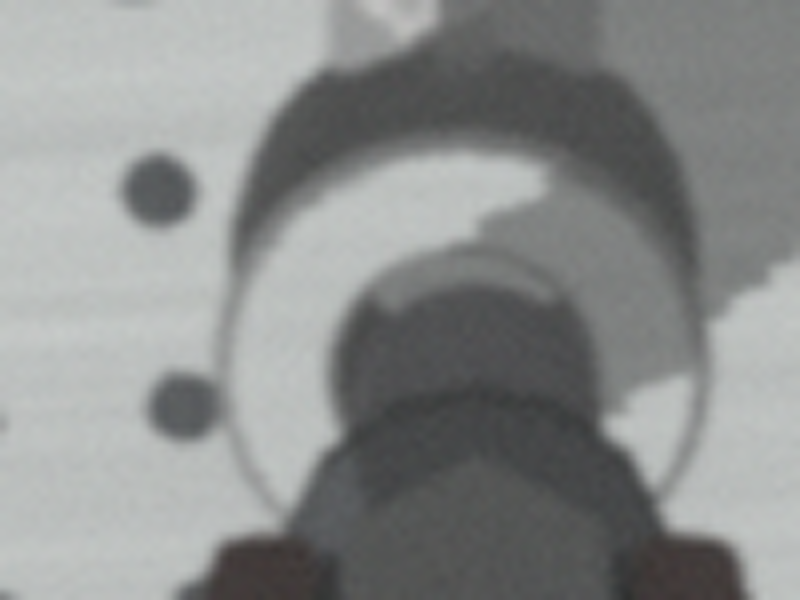

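send_rows --pt "0.1 -0.15 0" --pt "0.1 -0.15 0" --pt "0.1 -0.15 0" --pt "0.1 -0.15 0" --turn '[0,0,0,0]' --claw '[255,255,255,255]'

```text
clock: 6.95
ee_pos: [0.5765, 0.0004, 0.2058]
eef_rot: [3.131, -0.262, 0.0]
wrist_force: [0.2, 0.3, -2.0]
grip_width: 0.0193
gripper_force: 30.0
```

```bash
python3 - <<'E'
from arc import *
import pickle
st=state();s=snapshot('wrist');pickle.dump((st,s),open('w7.pkl','wb'));print(st['ee_pos'],go(.5748,.0016,.2,-9.4))
both(st,s)
g=cv2.cvtColor(s['img'],cv2.COLOR_RGB2GRAY)
for y in (206,208,210): print(g[y,232:284].tolist())
E
```

```text
[5.76466846e-01 3.93970446e-04 2.05774734e-01] ('shift', array([-0.18, -0.09,  0.58]), 'turn', np.float64(-0.003), 'yaw0', np.float64(-9.6), 'tilt', np.float64(0.0))
bore (array([-1.14, -0.45]), np.float64(1.44), 29)
nose (array([-0.3 , -2.13]), np.float64(0.75), 21)
[191, 191, 192, 190, 192, 191, 190, 167, 137, 101, 87, 83, 85, 83, 79, 81, 80, 81, 80, 81, 81, 83, 83, 82, 78, 80, 83, 80, 74, 81, 80, 79, 80, 80, 78, 78, 81, 77, 77, 77, 87, 107, 119, 127, 132, 133, 137, 144, 148, 150, 165, 178]
[191, 192, 191, 191, 190, 189, 186, 165, 130, 99, 88, 87, 81, 82, 81, 79, 79, 80, 79, 74, 73, 70, 72, 69, 69, 66, 70, 71, 72, 73, 77, 77, 76, 76, 77, 77, 76, 78, 75, 76, 81, 101, 118, 133, 150, 169, 184, 187, 190, 190, 188, 190]
[190, 191, 191, 191, 190, 192, 189, 171, 136, 101, 86, 84, 75, 69, 67, 66, 65, 64, 64, 65, 62, 67, 64, 65, 69, 62, 68, 65, 63, 63, 64, 66, 61, 66, 71, 67, 71, 75, 73, 78, 92, 112, 132, 143, 152, 172, 185, 191, 190, 192, 188, 192]
```

send_rows --pt "-0.05 0 0.3" --pt "-0.05 0 0.6" --pt "-0.05 0 0.9" --pt "-0.05 0 1.1" --turn '[0,0,0,0]' --claw '[255,255,255,255]' --squeeze 20

```text
clock: 7.5
ee_pos: [0.5755, 0.0004, 0.1944]
eef_rot: [3.13, -0.262, -0.002]
wrist_force: [-1.4, 0.6, -1.3]
grip_width: 0.0199
gripper_force: 20.0
```

send_rows --pt "0 0 0.3" --pt "0 0 0.6" --pt "0 0 0.9" --pt "0 0 1.2" --turn '[0,0,0,0]' --claw '[255,255,255,255]'

```text
clock: 8.0
ee_pos: [0.5759, 0.0005, 0.1825]
eef_rot: [3.131, -0.262, -0.0]
wrist_force: [-2.9, -0.1, -2.0]
grip_width: 0.0199
gripper_force: 20.0
```

send_rows --pt "-0.05 0 0.3" --pt "-0.05 0 0.6" --pt "-0.05 0 0.9" --pt "-0.05 0 1.2" --turn '[0,0,0,0]' --claw '[255,255,255,255]'

```text
clock: 8.5
ee_pos: [0.5757, 0.0006, 0.1706]
eef_rot: [-3.13, 0.262, -0.001]
wrist_force: [0.3, -0.8, -2.3]
grip_width: 0.0198
gripper_force: 20.0
```

send_rows --pt "0 0 0.3" --pt "0 0 0.6" --pt "0 0 0.8" --pt "0 0 0.9" --turn '[0,0,0,0]' --claw '[255,255,255,255]'

```text
clock: 9.0
ee_pos: [0.5755, 0.0005, 0.1616]
eef_rot: [3.131, -0.262, -0.0]
wrist_force: [0.1, -0.1, -1.1]
grip_width: 0.0199
gripper_force: 20.0
```

send_rows --pt "0 0 0.1" --pt "0 0 0.2" --pt "0 0 0.25" --pt "0 0 0.25" --turn '[0,0,0,0]' --claw '[255,255,255,255]'

```text
clock: 9.5
ee_pos: [0.5756, 0.0006, 0.1597]
eef_rot: [3.131, -0.262, 0.001]
wrist_force: [-2.0, 0.0, 2.9]
grip_width: 0.0199
gripper_force: 20.0
```

send_rows --pt "0 0 0" --pt "0 0 0" --pt "0 0 0" --pt "0 0 -3" --pt "0 0 -8" --pt "0 0 -14" --pt "0 0 -16" --pt "0 0 -16" --turn '[0,0,0,0,0,0,0,0]' --claw '[130,130,130,130,100,60,0,0]'

```text
clock: 10.5
ee_pos: [0.5761, 0.0006, 0.3209]
eef_rot: [-3.13, 0.263, -0.006]
wrist_force: [-0.3, 0.4, -0.6]
grip_width: 0.0793
gripper_force: 0.0
```

```bash
python3 - <<'E'
from h import *
import pickle
st=state();s=snapshot('wrist');pickle.dump((st,s),open('w8.pkl','wb'));print(st['ee_pos'],st['joints'])
S=pickle.load(open('s.pkl','rb'));c=cam(S['top']);g=cv2.cvtColor(S['top']['img'],cv2.COLOR_RGB2GRAY)
for t in (35,45,55):
    m=(g<t).astype(np.uint8)*255;z=m*0;z[142:250,348:398]=m[142:250,348:398]
    k=max(cv2.findContours(z,0,2)[0],key=cv2.contourArea);b=cv2.boxPoints(cv2.minAreaRect(k));P=ray(c,b,.005)
    print(t,(b/.64).round().tolist(),P.round(3).tolist(),P.mean(0).round(4),np.linalg.norm(P[0]-P[1]),np.linalg.norm(P[1]-P[2]))
c=cam(s,st)
a=s['img'];save('w8',cv2.resize(a,(640,480)))
print('go A',go(.5811,.1224,.2,7.9,st),'C',go(.5252,-.1271,.2,-8.6,st))
E
```

```text
[0.57613156 0.00062836 0.32089096] [ 0.17752927  0.33491748 -0.33872618  1.67972373  0.1209775   1.14390082
 -1.93171535]Traceback (most recent call last):
  File "<stdin>", line 7, in <module>
ValueError: max() iterable argument is empty
```

```bash
python3 - <<'E'
from h import *
import pickle
st,s=pickle.load(open('w8.pkl','rb'))
S=pickle.load(open('s.pkl','rb'));c=cam(S['top']);g=cv2.cvtColor(S['top']['img'],cv2.COLOR_RGB2GRAY)
print(g[195,340:400].tolist())
for t in (58,64,70):
    m=(g<t).astype(np.uint8)*255;z=m*0;z[142:250,348:398]=m[142:250,348:398]
    k=cv2.findContours(z,0,2)[0]
    if not k: continue
    k=max(k,key=cv2.contourArea);b=cv2.boxPoints(cv2.minAreaRect(k));P=ray(c,b,.005)
    print(t,(b/.64).round().tolist(),P.round(3).tolist(),P.mean(0).round(4),np.linalg.norm(P[0]-P[1]),np.linalg.norm(P[1]-P[2]))
save('w8',cv2.resize(s['img'],(640,480)))
print('go A',go(.5811,.1224,.2,7.9,st),'C',go(.5252,-.1271,.2,-8.6,st))
E
```

```text
[126, 124, 125, 132, 139, 129, 124, 123, 124, 124, 103, 108, 173, 96, 64, 65, 68, 68, 64, 66, 65, 65, 65, 63, 65, 64, 61, 60, 63, 61, 60, 60, 61, 59, 60, 59, 60, 58, 59, 58, 57, 57, 56, 57, 58, 56, 57, 55, 56, 80, 122, 134, 100, 109, 136, 122, 115, 115, 115, 115]
58 [[550.0, 369.0], [553.0, 247.0], [608.0, 249.0], [605.0, 371.0]] [[0.34, -0.313, 0.005], [0.591, -0.322, 0.005], [0.591, -0.438, 0.005], [0.338, -0.426, 0.005]] [ 0.4651 -0.3747  0.005 ] 0.25127136128106936 0.11544946320710751
64 [[550.0, 369.0], [554.0, 235.0], [609.0, 237.0], [605.0, 371.0]] [[0.34, -0.312, 0.005], [0.617, -0.325, 0.005], [0.616, -0.441, 0.005], [0.338, -0.426, 0.005]] [ 0.4777 -0.3762  0.005 ] 0.27708868157901007 0.1161826615671115
70 [[549.0, 370.0], [555.0, 234.0], [610.0, 237.0], [605.0, 372.0]] [[0.34, -0.312, 0.005], [0.619, -0.327, 0.005], [0.616, -0.444, 0.005], [0.336, -0.426, 0.005]] [ 0.4777 -0.3773  0.005 ] 0.2797080500365668 0.11695624980313377
go A ('shift', array([ -1.58, -12.08,  12.09]), 'turn', np.float64(-0.305), 'yaw0', np.float64(-9.6), 'tilt', np.float64(0.21)) C ('shift', array([-2.94, 13.45, 12.07]), 'turn', np.float64(-0.017), 'yaw0', np.float64(-9.6), 'tilt', np.float64(0.21))
```

View pics/w8.png

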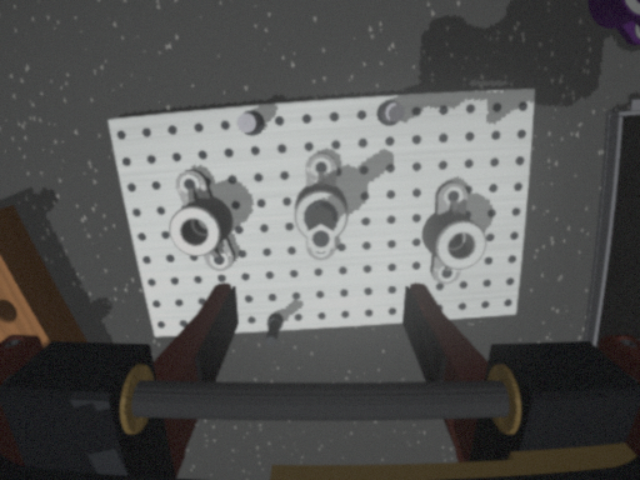

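The gauge stands upright in the middle housing B, top at (320,240), collar on the boss. Housings A (195,230) and C (460,243) haven't moved. I go for C.

send_rows --pt "-2.9 13.5 2" --pt "-2.9 13.5 4" --pt "-2.9 13.5 8" --pt "-2.9 13.5 13" --pt "-2.9 13.5 18" --pt "-2.9 13.5 20.5" --pt "-2.9 13.5 21.4" --pt "-2.9 13.5 21.4" --turn '[-0.02,-0.02,-0.02,-0.02,-0.02,-0.02,-0.02,-0.02]' --claw '[0,0,0,0,0,0,0,0]'

```text
clock: 11.55
ee_pos: [0.5239, -0.1275, 0.1044]
eef_rot: [-3.133, 0.231, 0.003]
wrist_force: [0.5, 0.2, 0.2]
grip_width: 0.0877
gripper_force: 0.0
```

```bash
python3 -c "
from h import *
print(go(.5252,-.1271,.106,-8.6))"
```

```text
('shift', array([ 0.12, -0.06, -0.16]), 'turn', np.float64(0.003), 'yaw0', np.float64(-8.4), 'tilt', np.float64(0.11))
```

send_rows --pt "0.1 0 -0.1" --pt "0.1 0 -0.1" --pt "0.1 0 -0.1" --pt "0.1 0 -0.1" --pt "0.1 0 -0.1" --pt "0.1 0 -0.1" --turn '[0,0,0,0,0,0]' --claw '[255,255,255,255,255,255]' --squeeze 30

```text
clock: 12.3
ee_pos: [0.5255, -0.128, 0.1066]
eef_rot: [3.133, -0.231, 0.001]
wrist_force: [-0.9, 0.2, 5.5]
grip_width: 0.0499
gripper_force: 30.0
```

```bash
python3 -c "
from h import *
print(go(.5426,-.381,.18,-3.4),'near',go(.4128,-.373,.18,-3.4))"
```

```text
('shift', array([ 5.41, 24.77, -7.33]), 'turn', np.float64(-0.088), 'yaw0', np.float64(-8.4), 'tilt', np.float64(0.03)) near ('shift', array([-7.55, 25.89, -7.34]), 'turn', np.float64(-0.088), 'yaw0', np.float64(-8.4), 'tilt', np.float64(0.03))
```

send_rows --pt "0 0 -2" --pt "0 0 -6" --pt "5.4 24.8 -7" --pt "5.4 24.8 -7" --pt "5.4 24.8 -7" --pt "5.4 24.8 -7" --pt "5.4 24.8 -5" --pt "5.4 24.8 -3" --turn '[0,0,-0.09,-0.09,-0.09,-0.09,-0.09,-0.09]' --claw '[255,255,255,255,255,255,255,255]'

```text
clock: 13.3
ee_pos: [0.5417, -0.3807, 0.1342]
eef_rot: [-3.139, 0.091, 0.002]
wrist_force: [-0.2, 0.2, -3.6]
grip_width: 0.0499
gripper_force: 30.0
```

```bash
python3 -c "
from h import *
st=state();print(go(.5426,-.381,.0966,-3.4),st['grip_width'],st['wrist_force'])
import pickle
s=snapshot('wrist');pickle.dump((st,s),open('w9.pkl','wb'));save('w9',cv2.resize(s['img'],(640,480)))"
```

```text
('shift', array([0.09, 0.03, 3.76]), 'turn', np.float64(0.001), 'yaw0', np.float64(-3.3), 'tilt', np.float64(0.12)) 0.049886595588223594 [-0.19081311  0.17411081 -3.56063154]
```

View pics/w9.png

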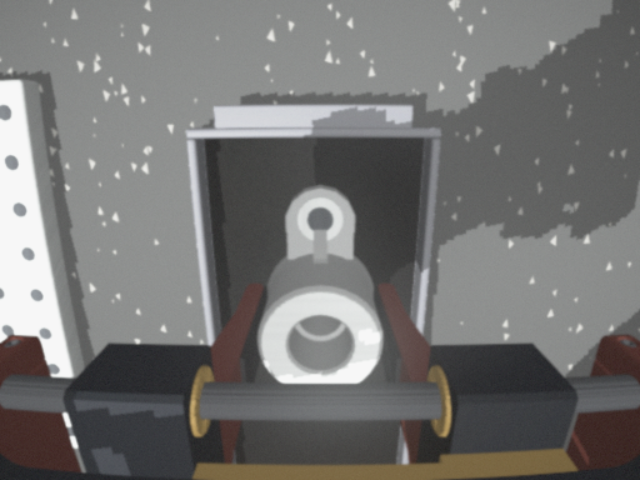

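The view shows C held level and centred over the tray. A shoulder shows in its bore at (320,325), so it is a reject. I lower it.

send_rows --pt "0 0 1.2" --pt "0 0 2.2" --pt "0 0 2.9" --pt "0 0 3.2" --pt "0 0 3.4" --pt "0 0 3.5" --turn '[0,0,0,0,0,0]' --claw '[255,255,255,255,255,255]'

```text
clock: 14.1
ee_pos: [0.5426, -0.3812, 0.1015]
eef_rot: [3.14, -0.09, 0.001]
wrist_force: [0.4, -0.2, -3.1]
grip_width: 0.0497
gripper_force: 30.0
```

send_rows --pt "0 0 0.1" --pt "0 0 0.2" --pt "0 0 0.3" --pt "0 0 0.4" --pt "0 0 0.45" --turn '[0,0,0,0,0]' --claw '[255,255,255,255,255]'

```text
clock: 14.72
ee_pos: [0.5424, -0.3811, 0.0967]
eef_rot: [-3.14, 0.09, 0.0]
wrist_force: [-1.3, 1.1, 0.9]
grip_width: 0.0501
gripper_force: 30.0
```

send_rows --pt "0 0 0" --pt "0 0 0" --pt "0 0 0" --pt "0 0 -2" --pt "0 0 -6" --pt "0 0 -12" --pt "0 0 -17" --pt "0 0 -17" --turn '[0,0,0,0,0,0,0,0]' --claw '[75,75,75,75,75,75,0,0]'

```text
clock: 15.72
ee_pos: [0.5443, -0.382, 0.2736]
eef_rot: [3.135, -0.09, 0.014]
wrist_force: [-0.2, -0.2, -0.5]
grip_width: 0.0785
gripper_force: 0.0
```

```bash
python3 -c "
from h import *
st=state();print(go(.5811,.1224,.26,7.9),st['joints'])
import pickle
s=snapshot('top');pickle.dump(s,open('t1.pkl','wb'))"
```

```text
('shift', array([  0.77, -50.58,   1.12]), 'turn', np.float64(-0.195), 'yaw0', np.float64(-3.3), 'tilt', np.float64(0.58)) [ 0.71044515  0.51272363 -0.25209018  1.51830616  0.13741112  1.11772469
 -1.19774496]
```

send_rows --pt "0.8 -50.6 0" --pt "0.8 -50.6 0" --pt "0.8 -50.6 0" --pt "0.8 -50.6 0" --pt "0.8 -50.6 0" --pt "0.8 -50.6 0" --pt "0.8 -50.6 0" --pt "0.8 -50.6 0" --turn '[-0.2,-0.2,-0.2,-0.2,-0.2,-0.2,-0.2,-0.2]' --claw '[0,0,0,0,0,0,0,0]'

```text
clock: 16.77
ee_pos: [0.5783, 0.1192, 0.266]
eef_rot: [3.133, 0.224, -0.002]
wrist_force: [0.7, -0.2, 0.4]
grip_width: 0.0877
gripper_force: 0.0
```

```bash
python3 -c "
from h import *
st=state();print(st['ee_pos'],st['grip_width'],go(.5811,.1224,.1066,7.9),abs(st['joint_vel']).max())"
```

```text
[0.57825933 0.11920925 0.26599133] 0.08765625749115304 ('shift', array([ 0.35, -0.28, 15.94]), 'turn', np.float64(0.005), 'yaw0', np.float64(8.2), 'tilt', np.float64(0.09)) 0.8943887910055821
```

send_rows --pt "0.1 -0.1 2" --pt "0.1 -0.1 5" --pt "0.1 -0.1 8" --pt "0.1 -0.1 10" --pt "0.1 -0.1 10" --turn '[0,0,0,0,0]' --claw '[0,0,0,0,0]'

```text
clock: 17.4
ee_pos: [0.5783, 0.1183, 0.1646]
eef_rot: [3.133, 0.225, -0.007]
wrist_force: [-0.0, 0.4, 0.8]
grip_width: 0.0877
gripper_force: 0.0
```

```bash
python3 -c "
from h import *
st=state();print(st['ee_pos'],go(.5811,.1224,.1066,7.9),abs(st['joint_vel']).max())"
```

```text
[0.5782589  0.11828601 0.16459218] ('shift', array([ 0.37, -0.37,  5.8 ]), 'turn', np.float64(0.005), 'yaw0', np.float64(8.2), 'tilt', np.float64(0.27)) 0.036887737175454106
```

send_rows --pt "0.3 -0.3 2" --pt "0.3 -0.3 4" --pt "0.3 -0.3 5.3" --pt "0.3 -0.3 5.8" --pt "0.3 -0.3 5.8" --turn '[0,0,0,0,0]' --claw '[0,0,0,0,0]'

```text
clock: 18.02
ee_pos: [0.5823, 0.1221, 0.1085]
eef_rot: [3.134, 0.224, -0.001]
wrist_force: [0.7, 0.4, -0.3]
grip_width: 0.0881
gripper_force: 0.0
```

```bash
python3 -c "
from h import *
st=state();print(st['ee_pos'],go(.5811,.1224,.1066,7.9))"
```

```text
[0.58225385 0.12208501 0.10846128] ('shift', array([-0.11, -0.05,  0.19]), 'turn', np.float64(0.005), 'yaw0', np.float64(8.2), 'tilt', np.float64(0.03))
```

send_rows --pt "-0.1 0 0.2" --pt "-0.1 0 0.2" --pt "-0.1 0 0.2" --pt "-0.1 0 0.2" --pt "-0.1 0 0.2" --pt "-0.1 0 0.2" --turn '[0,0,0,0,0,0]' --claw '[255,255,255,255,255,255]' --squeeze 30

```text
clock: 18.77
ee_pos: [0.5815, 0.1219, 0.107]
eef_rot: [3.133, 0.224, 0.0]
wrist_force: [0.3, -0.2, 1.8]
grip_width: 0.0503
gripper_force: 29.9
```

```bash
python3 -c "
from h import *
st=state();print(st['ee_pos'],go(.4128,-.373,.26,-3.4))"
```

```text
[0.58146985 0.12188792 0.10695309] ('shift', array([-23.73,  46.59, -15.31]), 'turn', np.float64(0.202), 'yaw0', np.float64(8.2), 'tilt', np.float64(0.02))
```

send_rows --pt "0 0 -2" --pt "0 0 -7" --pt "0 0 -13" --pt "0 0 -16" --pt "-23.7 46.6 -16" --pt "-23.7 46.6 -16" --pt "-23.7 46.6 -16" --pt "-23.7 46.6 -16" --turn '[0,0,0,0,0.2,0.2,0.2,0.2]' --claw '[255,255,255,255,255,255,255,255]'

```text
clock: 19.77
ee_pos: [0.4998, -0.1162, 0.2678]
eef_rot: [3.14, -0.089, 0.001]
wrist_force: [0.8, -1.2, -2.8]
grip_width: 0.0495
gripper_force: 29.9
```

```bash
python3 -c "
from h import *
st=state();print(st['ee_pos'],go(.4128,-.373,.2,-3.4),st['wrist_force'],st['grip_width'])"
```

```text
[ 0.49975883 -0.11621388  0.26779443] ('shift', array([-7.23, 26.13,  6.77]), 'turn', np.float64(0.003), 'yaw0', np.float64(-3.2), 'tilt', np.float64(0.05)) [ 0.7643964  -1.24945472 -2.81442971] 0.049537815420967836
```

send_rows --pt "-7.2 26.1 4" --pt "-7.2 26.1 6" --pt "-7.2 26.1 8" --pt "-7.2 26.1 9" --pt "-7.2 26.1 10" --pt "-7.2 26.1 11.5" --pt "-7.2 26.1 13" --pt "-7.2 26.1 13" --turn '[0,0,0,0,0,0,0,0]' --claw '[255,255,255,255,255,255,255,255]'

```text
clock: 20.78
ee_pos: [0.4144, -0.3695, 0.1361]
eef_rot: [-3.139, 0.086, 0.002]
wrist_force: [0.5, -0.1, -2.9]
grip_width: 0.0501
gripper_force: 29.9
```

```bash
python3 -c "
from h import *
import pickle
st=state();print(st['ee_pos'],go(.4128,-.373,.0966,-3.4),st['wrist_force'],st['grip_width'])
s=snapshot('wrist');pickle.dump((st,s),open('w10.pkl','wb'));save('w10',cv2.resize(s['img'],(640,480)))"
```

```text
[ 0.41444713 -0.36948949  0.13614563] ('shift', array([-0.14,  0.37,  3.95]), 'turn', np.float64(0.004), 'yaw0', np.float64(-3.1), 'tilt', np.float64(0.11)) [ 0.49336241 -0.07673375 -2.90867384] 0.05006383398561281
```

View pics/w10.png

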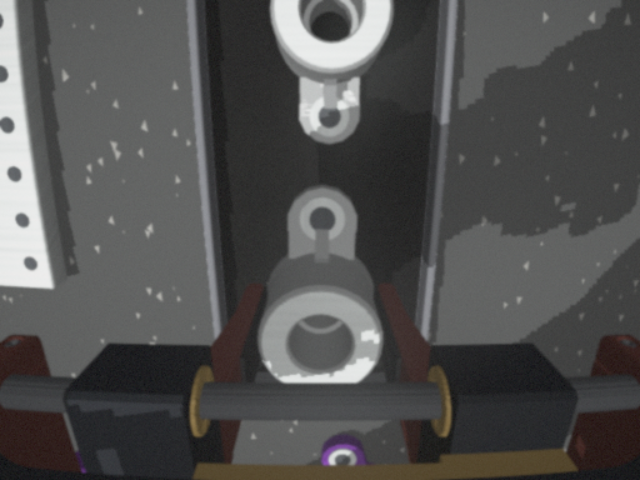

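A (ear at (322,218)) hangs over the near slot, clear of C, whose ear is at (330,118). A shoulder is visible in A's bore too. I lower it.

send_rows --pt "0 0.3 0.8" --pt "0 0.3 1.8" --pt "0 0.3 2.6" --pt "0 0.3 3.1" --pt "0 0.3 3.4" --pt "0 0.3 3.5" --turn '[0,0,0,0,0,0]' --claw '[255,255,255,255,255,255]'

```text
clock: 21.58
ee_pos: [0.4139, -0.3742, 0.1016]
eef_rot: [-3.14, 0.09, 0.0]
wrist_force: [-0.2, 0.7, -3.1]
grip_width: 0.0496
gripper_force: 29.9
```

send_rows --pt "0 0 0.1" --pt "0 0 0.2" --pt "0 0 0.3" --pt "0 0 0.4" --pt "0 0 0.45" --turn '[0,0,0,0,0]' --claw '[255,255,255,255,255]'

```text
clock: 22.2
ee_pos: [0.4139, -0.3742, 0.0972]
eef_rot: [3.14, -0.09, -0.0]
wrist_force: [0.1, -0.8, -3.0]
grip_width: 0.0499
gripper_force: 29.9
```

Not in contact yet, so I go a little further down.

send_rows --pt "0 0 0.05" --pt "0 0 0.1" --pt "0 0 0.1" --turn '[0,0,0]' --claw '[255,255,255]'

```text
clock: 22.58
ee_pos: [0.4139, -0.3742, 0.0969]
eef_rot: [3.14, -0.09, 0.0]
wrist_force: [-2.4, 2.1, 4.1]
grip_width: 0.0495
gripper_force: 29.9
```

Contact at about 7 N. I release and rise.

send_rows --pt "0 0 0" --pt "0 0 0" --pt "0 0 0" --pt "0 0 -2" --pt "0 0 -6" --pt "0 0 -12" --pt "0 0 -17" --pt "0 0 -17" --turn '[0,0,0,0,0,0,0,0]' --claw '[75,75,75,75,75,75,75,75]'

```text
clock: 23.58
ee_pos: [0.4154, -0.3753, 0.2706]
eef_rot: [3.135, -0.09, 0.01]
wrist_force: [-0.1, -0.7, -1.1]
grip_width: 0.062
gripper_force: 0.0
```

```bash
python3 -c "
from h import *
st=state();print(st['ee_pos'],st['grip_width'])
a=snapshot('scene')['img'];save('end',cv2.resize(a[140:350,60:420],(800,467),interpolation=cv2.INTER_CUBIC))"
```

```text
[ 0.41543949 -0.37534385  0.27058472] 0.06204779614426488
```

View pics/end.png

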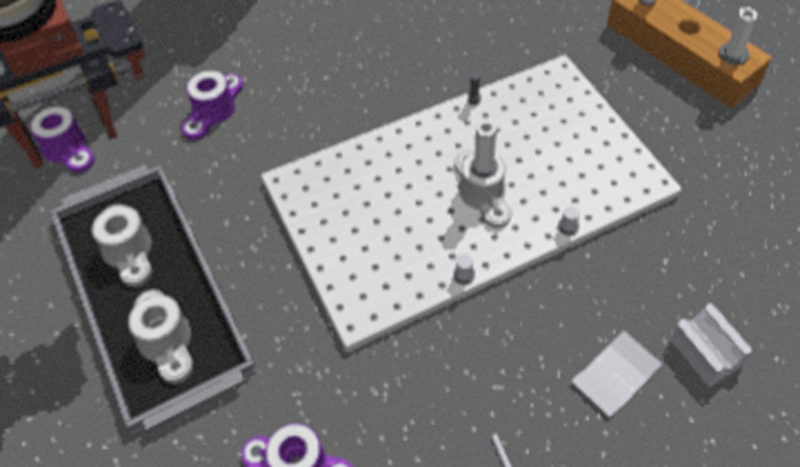

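The final picture shows both rejects flat in the tray at (120,240) and (160,330). The gauge stands collar-down in B at (485,160), and the screw at (475,90) is untouched.

```bash
python3 -c "
from workcell import sign_off
print(sign_off())"
```

```text
the job is handed in; nothing more can be done
None
```

The job is handed in at about 24 s: the go gauge stands seated to its collar in the middle housing on the plate, and the other two housings sit flat in the grey tray. I rejected those two on the narrowing step visible in their bores and because only one can be right; the gauge itself was not tried in them.

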